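# Pry the heat-sink board free of its dock

### The job

Two docks of the same kind stand on the classroom bench, each holding a robot controller board between two black ejector levers. Pry free the board that carries the finned heat sink: swing both of its levers outward as far as they go, so that the board is raised level out of its seat and stays propped up on the levers, still in its dock. Leave the other board, the one with the flat display, seated as it is.

Things in the scene. Friction and masses are not known exactly. Their poses are not given: they have to be found in the camera images.
- board_mid (a point): Centre of the loose green board to free, 80 (x) x 130 (y) x 8 mm, 0.2 kg, z up, with a finned aluminium heat sink 40 x 40 mm in its middle, top 22 mm above the point. It lies in a white open dock fixed to the bench, guide walls up to 56 mm above the bench. Seated, the point is 38 mm above the bench; with both levers fully out, toes under its ends hold it level about 15 mm higher.
- dock_left_tip (a point): Middle of the top edge of the black upright ejector lever at the board's +y end: tab 30 mm wide, 8 thick, 24 tall, on a 16 x 6 mm stem; 72 mm from the board's centre. Level hinge 28 mm above the bench, 75 below the point. Pushed outward at its upper part from the board's side (about 2 N), it tips 0.8 rad to a stop, point then 80 mm above the bench, and stays where left. Starts at 0 to 0.08 rad.
- dock_right_tip (a point): The same point of the mirror-image lever at the board's -y end (right as seen from the robot), top 103 mm above the bench when upright; it tips outward along -y of the board. Shut fingers can push either lever at about 70 mm above the bench, clear above board, heat sink and guide walls; at the stop the lever's inner face at that height is 111 mm from the board's centre.
- spare_board_mid (a point): Centre of the other board, to be left seated: same size, same kind of dock and levers, but with a flat grey display frame 56 x 48 mm in its middle in place of the heat sink.

How it is judged:
By the outcome, as a careful person would: the job done as asked, in the order asked, and still so for the second after the job is handed in, with the robot touching nothing.
It also fails if it takes over 35 s, if anything falls off the work surface, if the arm or the gripper's body presses on something with over 40 N, if the wrist force passes 120 N, or if a joint passes its speed limit or range.

### The arm

A 6-joint arm with a two-finger parallel gripper is mounted at the origin on the work surface. World frame = base frame: x ahead of the robot, y to its left, z up, the work surface at z = 0. Lengths are in m, angles in rad, forces in N, time in s.
With the tool pointing down it reaches from about 0.35 to 1 m from the base axis. Payload 7.1 kg.
Tool frame: the origin (TCP) lies midway between the tips of the shut fingers; the grasp point (between the pads) lies 19 mm behind it; z points along the fingers, y is the line along which they close (so a half turn about z gives the same grasp; the last joint's range is limited). The gripper opens to 85 mm and grips with 20 to 120 N. Pads are 22 mm wide; open, the fingers measure 114 mm over their backs; the gripper's body (76 mm by 85 mm) begins 54 mm behind the grasp point. The pads swing forward as they close: fully open they stand 13 mm farther back than shut.
Start: joints at [-1.121, 0.423, 1.63, -0, 1.089, -0.019], TCP at [0.282, -0.558, 0.194] pointing down, gripper open.
Joint ranges: [-3, 3], [-0.9, 2.11], [0.09, 2.58], [-1.31, 4.45], [0.11, 2.69], [-2.54, 2.54]. Speed limits (rad/s): [2.39, 2.39, 3.01, 3.14, 3.14, 3.14].

### API

Orientations are given as a unit quaternion [x, y, z, w].
In Python, from plant import env, optics, nets gives the robot as it stands.
- The arm moves only by the tool step_arm, never from a script. Its argument "rows" is text: rows parted by semicolons, each of 7 numbers parted by spaces: the turn, a rotation vector about the tool's x, y, z in rad, then the shift along the tool's x, y, z in cm, then the closure, from -1 (fully open) to 1 (shut). In form: ax ay az x y z fingers; .... A call has 1 to 5 rows; each row is the pose to reach, as a shift and turn from the pose commanded when the call began, along the tool's axes at that moment; what a row does not reach only later rows make up. A row lasts 1/12 s, in which the tool goes at most 41.7 mm and 7.16 degrees, less where a joint would pass 70% of its speed; a pose out of reach is approached as far as the arm can. A call with a gripper value outside its range is refused whole. The fingers move at their own pace and stop on an object; "grip_force" is the grip in N (left out, the last holds). Time passes only in rows, so rows that repeat a pose let the fingers close. It gives the time, the measured TCP pose, the force, the opening and the grip force at its end, in the units of the state.
- env.sense(): the state, without advancing time (a new reading comes with each control period).
- optics.get_image(name): name is "scene" or "top" or "wrist"; returns a dict with "pixels" (400x640x3 uint8, red, green, blue), "camera_matrix" (3x3 intrinsics, pixels), "R" (3x3) and "t" (3): a world point X has camera coordinates R X + t; the wrist camera has in their place "mount" (4x4, takes a point from camera to tool coordinates, whose origin is the TCP and whose axes are the flange's). Camera axes: x right, y down, z forward; pixel columns grow to the right and rows downward; lengths in m; the calibration is good to about 2 mm. A picture is of the moment at which its call begins: read the wrist's pose just before it. There is no depth.
- env.job_done(): hands the job in; it is judged then, once.
Trained networks look in the newest picture that a camera, given by its name, has taken for a name from the list of things; names that differ only in an ending like _2 or _b are one class to them, and where a whole thing is asked for, a point or a joint stands for the part that bears it (a point fixed in the world has none). Each returns a list of dicts, best first, with "confidence" (0 to 1); they miss things now and then, are a little off and sometimes report something else, mostly with a low value. They report only what shows in the picture. A call takes as long as a camera call.
- nets.recognise(name, camera): "bbox" ([left, top, right, bottom] in pixels, round what is visible of it).
- nets.mark_of(name, camera): "location" ([column, row] in pixels: a listed point, or the origin of a listed thing).
The state is a dict: "time_s": time; "joint_pos": joint angles; "qvel": joint speeds; "joint_efforts": joint torques, N m; "tool_pos": TCP position; "tool_rot": TCP orientation; "wrist_force": force on the tool from outside, world axes, zero at the start; "wrist_torque": the same for the moment, N m; "gripper_width": finger opening in m; "grasp_force": force on a finger pad.
Only numpy, scipy, OpenCV 4.12 (cv2) and the standard library are available. Lean on these libraries where they do the work, as an engineer would, in place of code of your own. Each camera call takes 0.05 s, during which the arm holds its last target. There are 200 camera calls.

## Working session

There is one attempt and no reset: what is moved stays moved. The work goes in short steps, Python scripts to look and compute and a tool call to move; the robot and the scene stay as the last step left them, time stands still between calls to the robot, and variables do not carry over. Pictures are saved under pics/ and viewed, at most 10 in all, crops included, and the job is handed in when it is done.

Besides the shell and the picture viewer there is one more tool, called as name(argument=value, ...) on one line, values as JSON. step_arm: Moves the arm, as the interface text tells. Its arguments: {"type":"object","properties":{"rows":{"type":"string"},"grip_force":{"type":"number"}},"required":["rows"]}

```bash
mkdir -p pics; cat > h.py <<'E'
import numpy as np, cv2
from plant import env, optics, nets
def save(im,n): cv2.imwrite('pics/'+n, cv2.cvtColor(im['pixels'],cv2.COLOR_RGB2BGR))
def unproj(im,px,z):
    K=np.array(im['camera_matrix']);R=np.array(im['R']);t=np.array(im['t'])
    d=R.T@np.linalg.inv(K)@np.array([px[0],px[1],1.]); c=-R.T@t
    return c+d*(z-c[2])/d[2]
E
python3 - <<'E'
from h import *
s=env.sense();print({k:np.round(v,3).tolist() for k,v in s.items()})
for c in ['top','scene']:
    im=optics.get_image(c);save(im,c+'0.png')
    for n,z in [('board_mid',.038),('spare_board_mid',.038),('dock_left_tip',.103),('dock_right_tip',.103)]:
        for r in nets.mark_of(n,c)[:4]:
            print(c,n,np.round(r['location'],1),round(r['confidence'],2),np.round(unproj(im,r['location'],z),4))
E
```

```text
{'time_s': 0.0, 'joint_pos': [-1.121, 0.424, 1.631, -0.0, 1.089, -0.019], 'qvel': [0.0, -0.0, 0.0, -0.0, 0.002, 0.002], 'joint_efforts': [-0.002, -55.74, -28.174, -0.0, 0.008, -0.0], 'tool_pos': [0.282, -0.557, 0.193], 'tool_rot': [0.973, 0.232, -0.0, -0.001], 'wrist_force': [-0.598, -0.744, -0.033], 'wrist_torque': [0.019, 0.003, -0.02], 'grasp_force': 0.0, 'gripper_width': 0.085}
top board_mid [414.9 198.4] 0.77 [ 0.5453 -0.2034  0.038 ]
top spare_board_mid [205. 190.] 0.97 [0.5645 0.2269 0.038 ]
top spare_board_mid [461.5 206.1] 0.47 [ 0.5293 -0.2968  0.038 ]
top dock_left_tip [378.5 189.6] 0.46 [ 0.5596 -0.1214  0.103 ]
top dock_right_tip [460.  203.7] 0.77 [ 0.5325 -0.2724  0.103 ]
scene board_mid [236.3 225.6] 0.65 [ 0.5462 -0.2008  0.038 ]
scene spare_board_mid [402.1 204.5] 0.82 [0.562  0.2158 0.038 ]
scene dock_left_tip [262.9 198.9] 0.54 [ 0.5466 -0.1326  0.103 ]
scene dock_right_tip [202.  206.4] 0.73 [ 0.5431 -0.2684  0.103 ]
```

View pics/top0.png

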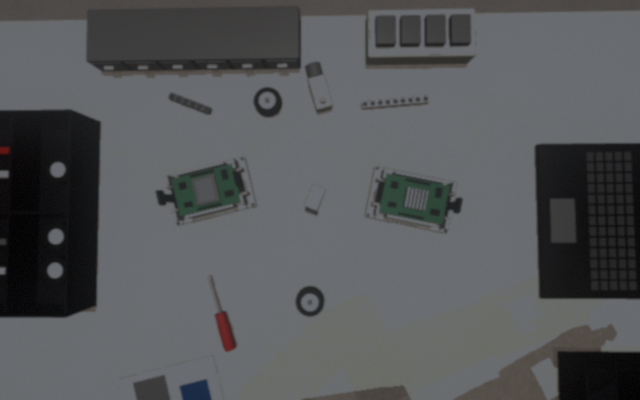

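View pics/scene0.png

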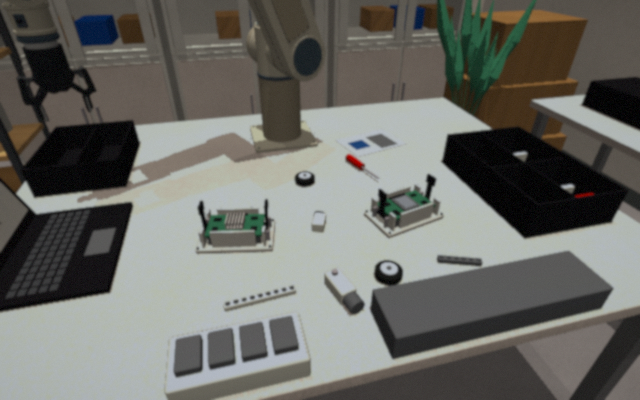

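The heat-sink board is the one at top-image (415,198), with lever tips near (380,187) and (456,204). The display board is at (205,190). The dock is yawed by about -0.18 rad. I'll move above the heat-sink board for a close wrist view.

step_arm(rows="0 0 0.12 3.6 -1.8 -1.2 1; 0 0 0.24 7.2 -3.6 -1.8 1; 0 0 0.36 10.8 -5.4 -2.4 1; 0 0 0.48 14.4 -7.2 -3.2 1; 0 0 0.6 18 -9 -4 1")

```text
time_s: 0.92
tool_pos: [0.4013, -0.3967, 0.2338]
tool_rot: [0.998, -0.065, 0.0, -0.0]
wrist_force: [1.0, -0.2, -0.6]
gripper_width: 0.0255
grasp_force: 0.0
```

step_arm(rows="0 0 0.01 2 -3.5 -1 1; 0 0 0.02 4 -7 -2 1; 0 0 0.03 6 -10.5 -3 1; 0 0 0.05 8 -14 -4 1; 0 0 0.05 8.5 -17 -5 1")

```text
time_s: 1.33
tool_pos: [0.5086, -0.2381, 0.2842]
tool_rot: [0.996, -0.087, 0.001, 0.0]
wrist_force: [0.3, -0.7, -0.2]
gripper_width: 0.0002
grasp_force: 0.0
```

```bash
cat >> h.py <<'E'
from scipy.spatial.transform import Rotation as Ro
def wrist(name):
    s=env.sense(); im=optics.get_image('wrist'); save(im,name)
    T=np.eye(4);T[:3,:3]=Ro.from_quat(s['tool_rot']).as_matrix();T[:3,3]=s['tool_pos']
    C=np.linalg.inv(T@np.array(im['mount'])); im['R']=C[:3,:3];im['t']=C[:3,3]
    return s,im
E
python3 - <<'E'
from h import *
s,im=wrist('w0.png');print(s['tool_pos'],s['tool_rot']);print(np.round(im['mount'],3))
for n,z in [('board_mid',.038),('spare_board_mid',.038),('dock_left_tip',.103),('dock_right_tip',.103)]:
    for r in nets.mark_of(n,'wrist')[:4]:
        print(n,np.round(r['location'],1),round(r['confidence'],2),np.round(unproj(im,r['location'],z),4))
E
```

```text
[ 0.50858699 -0.23810997  0.28422318] [ 9.96215303e-01 -8.69150130e-02  9.21484432e-04  2.40179623e-05]
[[ 0.001 -0.96  -0.28   0.071]
 [ 1.     0.     0.001 -0.001]
 [-0.001 -0.28   0.96  -0.18 ]
 [ 0.     0.     0.     1.   ]]
board_mid [289.7 140.1] 0.94 [ 0.5433 -0.1985  0.038 ]
dock_left_tip [217.5 144.2] 0.71 [ 0.5581 -0.1255  0.103 ]
dock_right_tip [351.7 147.8] 0.76 [ 0.5281 -0.2735  0.103 ]
```

View pics/w0.png

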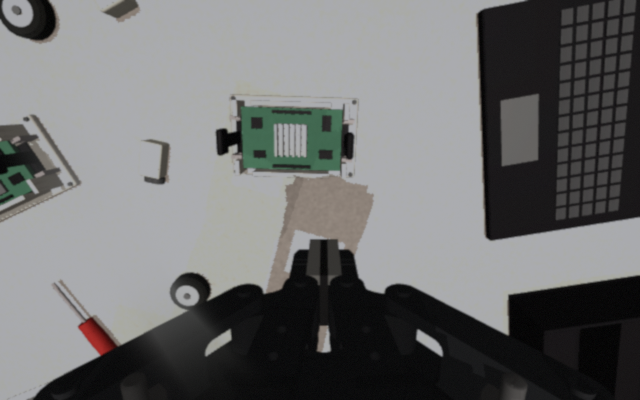

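The wrist view shows the heat-sink board centred at (290,140). The left tip is near (222,142) and the right tip near (350,147), and these agree with the network positions. I'll descend between the heat sink and the left lever.

step_arm(rows="0 0 0 0.6 -1.8 3 1; 0 0 0.01 1.2 -3.6 6 1; 0 0 0.01 1.8 -5.4 9 1; 0 0 0.01 2.4 -7.2 12 1; 0 0 0.01 2.8 -9 15 1")

```text
time_s: 2.0
tool_pos: [0.5489, -0.1573, 0.1317]
tool_rot: [0.996, -0.093, -0.0, 0.0]
wrist_force: [0.9, -0.2, 0.4]
gripper_width: -0.0001
grasp_force: 0.0
```

```bash
cat >> h.py <<'E'
C=np.array([.5433,-.199]); v=np.array([.184,.983]); u=np.array([.983,-.184])
def rel():
    s=env.sense(); p=np.array(s['tool_pos']); M=Ro.from_quat(s['tool_rot']).as_matrix()
    print('board u,v,z mm',np.round(1e3*np.array([(p[:2]-C)@u,(p[:2]-C)@v,p[2]]),1),'yaw',np.arctan2(M[1,0],M[0,0]).round(3),'F',np.round(s['wrist_force'],1))
E
python3 - <<'E'
from h import *
rel()
s,im=wrist('w1.png')
for n,z in [('board_mid',.038),('dock_left_tip',.103),('dock_right_tip',.103)]:
    for r in nets.mark_of(n,'wrist')[:2]:
        X=unproj(im,r['location'],z);print(n,np.round(r['location'],1),round(r['confidence'],2),np.round(X,4),(X[:2]-C)@u,(X[:2]-C)@v)
E
```

```text
board u,v,z mm [ -2.1  42.  131.7] yaw -0.187 F [ 0.9 -0.2  0.4]
board_mid [373.8 183.2] 0.62 [ 0.5457 -0.2015  0.038 ] 0.002790227806034507 -0.001977618428148034
dock_left_tip [276.1 208. ] 0.6 [ 0.5581 -0.1254  0.103 ] 0.0010118877683864224 0.07502947956331439
dock_right_tip [491.9 211.4] 0.56 [ 0.5281 -0.2712  0.103 ] -0.0016575939584223627 -0.0737240250040256
```

View pics/w1.png

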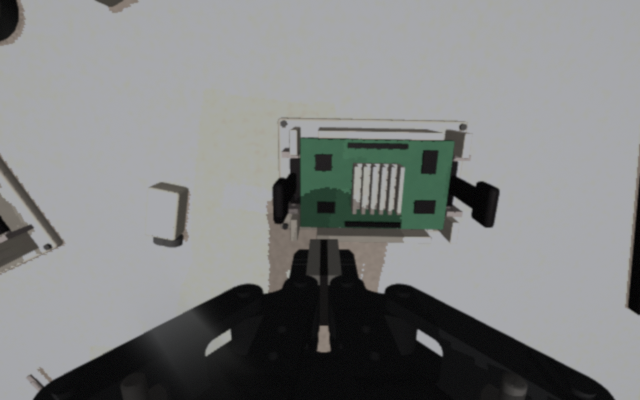

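The view shows the fingers inboard of the left lever (tab at 281,200), with the heat sink at (378,188). It is clear to go down.

step_arm(rows="0 0 0 0.1 -0.1 2 1; 0 0 0 0.2 -0.2 3.8 1; 0 0 0 0.2 -0.4 4.2 1; 0 0 0 0.2 -1 4.2 1; 0 0 0 0.2 -1.4 4.2 1")

```text
time_s: 2.62
tool_pos: [0.5544, -0.1437, 0.0929]
tool_rot: [0.996, -0.093, 0.001, 0.0]
wrist_force: [-0.2, -1.0, -0.6]
gripper_width: 0.0004
grasp_force: 0.0
```

```bash
python3 -c "
from h import *
rel()"
```

```text
board u,v,z mm [ 0.7 56.4 92.9] yaw -0.186 F [-0.2 -1.  -0.6]
```

step_arm(rows="0 0 0 0 -0.6 0.3 1; 0 0 0 0 -1.2 0.5 1; 0 0 0 0 -1.8 0.8 1; 0 0 0 0 -2.4 1.1 1; 0 0 0 0 -3 1.5 1")

```text
time_s: 3.03
tool_pos: [0.5596, -0.1127, 0.0765]
tool_rot: [0.996, -0.092, 0.0, 0.0]
wrist_force: [0.1, 0.1, -0.5]
gripper_width: -0.0001
grasp_force: 0.0
```

```bash
python3 -c "
from h import *
rel()"
```

```text
board u,v,z mm [ 0.2 87.8 76.5] yaw -0.184 F [ 0.1  0.1 -0.5]
```

step_arm(rows="0 0 0 0 -0.3 0.2 1; 0 0 0 0 -0.6 0.4 1; 0 0 0 0 -0.9 0.6 1; 0 0 0 0 -0.9 0.6 1")

```text
time_s: 3.37
tool_pos: [0.5607, -0.1041, 0.0699]
tool_rot: [0.996, -0.092, -0.0, -0.0]
wrist_force: [-0.2, -0.7, -0.8]
gripper_width: -0.0004
grasp_force: 0.0
```

```bash
python3 - <<'E'
from h import *
rel()
s,im=wrist('w2.png')
E
```

```text
board u,v,z mm [-0.4 96.5 69.9] yaw -0.184 F [-0.2 -0.7 -0.8]
```

View pics/w2.png

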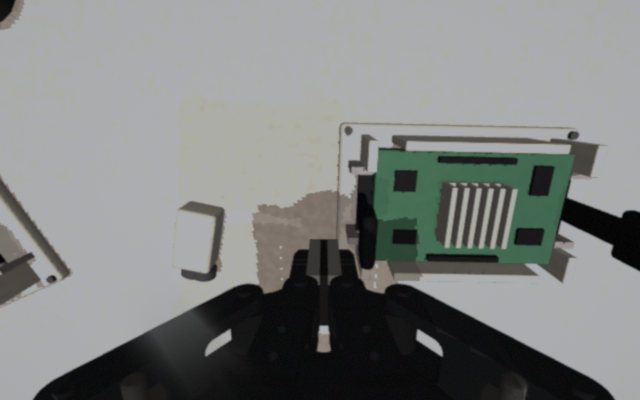

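```bash
cat >> h.py <<'E'
def proj(im,X):
    c=im['R']@np.array(X)+im['t']; q=np.array(im['camera_matrix'])@c; return (q[:2]/q[2]).round(0)
def B(a,b,z): return np.r_[C+u*a/1e3+v*b/1e3,z/1e3]
E
python3 - <<'E'
from h import *
s,im=wrist('w3.png');print(np.round(im['camera_matrix'],0))
print('tcp',proj(im,s['tool_pos']))
for n,p in dict(base=(0,72,28),tabtopA=(-15,72,103),tabtopB=(15,72,103),tabbotA=(-15,72,79),tabbotB=(15,72,79),tilttop=(0,126,80),bA=(-40,65,42),bB=(40,65,42),bC=(40,-65,42),bD=(-40,-65,42),rt=(0,-72,103)).items(): print(n,proj(im,B(*p)))
for n,z in [('board_mid',.038),('dock_left_tip',.103),('dock_right_tip',.103)]:
    for r in nets.mark_of(n,'wrist')[:2]: print(n,np.round(r['location'],1),round(r['confidence'],2))
E
```

```text
[[318.   0. 323.]
 [  0. 318. 199.]
 [  0.   0.   1.]]
tcp [324. 228.]
base [357. 206.]
tabtopA [371. 278.]
tabtopB [374. 223.]
tabbotA [365. 257.]
tabbotB [367. 208.]
tilttop [272. 233.]
bA [367. 265.]
bB [372. 154.]
bC [571. 155.]
bD [547. 265.]
rt [658. 252.]
board_mid [463.2 206.9] 0.56
```

```bash
python3 - <<'E'
from h import *
im=optics.get_image('scene')
cv2.imwrite('pics/s1.png',cv2.resize(cv2.cvtColor(im['pixels'][100:280,140:380],cv2.COLOR_RGB2BGR),(800,600),interpolation=2))
for p in [(0,72,103),(0,72,28),(0,126,80)]: print((proj(im,B(*p))-[140,100])*3.33)
E
```

```text
[416.25 336.33]
[426.24 422.91]
[499.5  359.64]
```

View pics/s1.png

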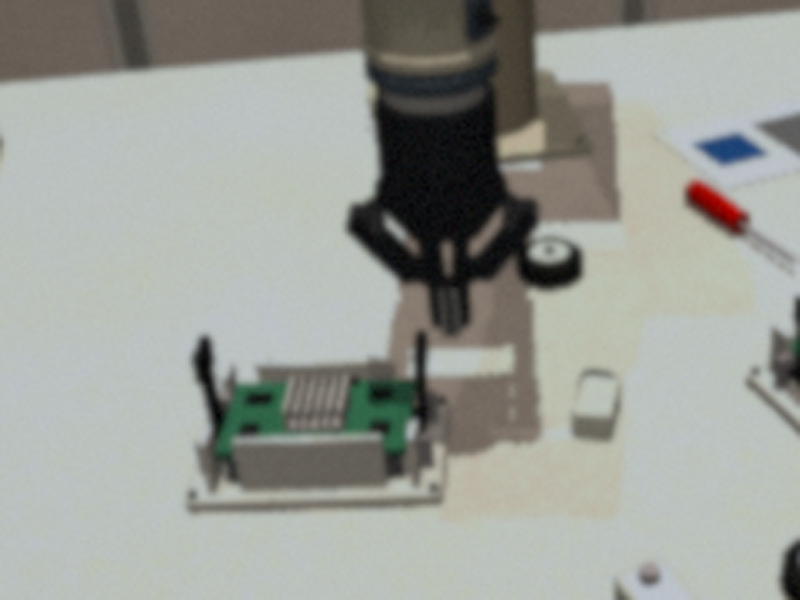

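```bash
python3 - <<'E'
from h import *
s=env.sense();im=optics.get_image('scene');p=np.array(s['tool_pos'])
f=lambda X:(proj(im,X)-[140,100])*3.33
print(p,s['joint_pos'],s['gripper_width'],'tcp',f(p),'tcp+30z',f(p+[0,0,.03]),'tcp -50x',f(p-[.05,0,0]))
sw,iw=wrist('w4.png')
M=Ro.from_quat(s['tool_rot']).as_matrix()
for d in [(.011,0,0),(.011,0,-.03),(-.011,0,0),(0,.014,-.02),(0,-.014,-.02),(0,0,-.04)]: print(d,proj(iw,p+M@d), f(p+M@d))
E
```

```text
[ 0.56096586 -0.10488808  0.07057212] [-2.05688428e-01  5.14412919e-01  1.82828410e+00 -1.98224853e-05
  7.98634466e-01  1.54963803e+00] -0.00017079513426129558 tcp [456.21 372.96] tcp+30z [452.88 339.66] tcp -50x [446.22 333.  ]
(0.011, 0, 0) [324. 210.] [456.21 382.95]
(0.011, 0, -0.03) [324. 229.] [452.88 346.32]
(-0.011, 0, 0) [324. 244.] [456.21 362.97]
(0, 0.014, -0.02) [350. 241.] [432.9  349.65]
(0, -0.014, -0.02) [299. 241.] [472.86 349.65]
(0, 0, -0.04) [325. 258.] [452.88 326.34]
```

The fingers swept past with no force. The scene crop shows their tips at about (450,330), above the upright lever top at (420,340). So the real fingertips sit about 40 mm short of the reported TCP. I'll go back inside the lever and come in lower, at a height that is safe either way.

step_arm(rows="0 0 0 0 0 -3.5 1; 0 0 0 0 1.5 -6 1; 0 0 0 0 4.5 -5.5 1; 0 0 0 0 5 -2 1; 0 0 0 0 5 0 1")

```text
time_s: 4.18
tool_pos: [0.552, -0.1557, 0.0703]
tool_rot: [0.996, -0.093, 0.001, 0.0]
wrist_force: [-1.4, 0.6, -0.8]
gripper_width: 0.0002
grasp_force: 0.0
```

step_arm(rows="0 0 0 0 0 1 1; 0 0 0 0 0 2 1; 0 0 0 0 0 2 1")

```text
time_s: 4.43
tool_pos: [0.5508, -0.1533, 0.0489]
tool_rot: [0.996, -0.092, -0.001, -0.0]
wrist_force: [-1.2, -0.1, 0.0]
gripper_width: -0.0003
grasp_force: 0.0
```

```bash
python3 - <<'E'
from h import *
rel()
s,im=wrist('w5.png'); sc=optics.get_image('scene')
a=cv2.resize(im['pixels'][120:320,200:600],(800,400),interpolation=2)
b=cv2.resize(sc['pixels'][160:260,180:330],(300,200),interpolation=2); b=np.hstack([b,np.zeros((200,500,3),np.uint8)])
cv2.imwrite('pics/c5.png',cv2.cvtColor(np.vstack([a,b]),cv2.COLOR_RGB2BGR))
E
```

```text
board u,v,z mm [-1.1 46.3 48.9] yaw -0.184 F [-1.2 -0.1  0. ]
```

View pics/c5.png

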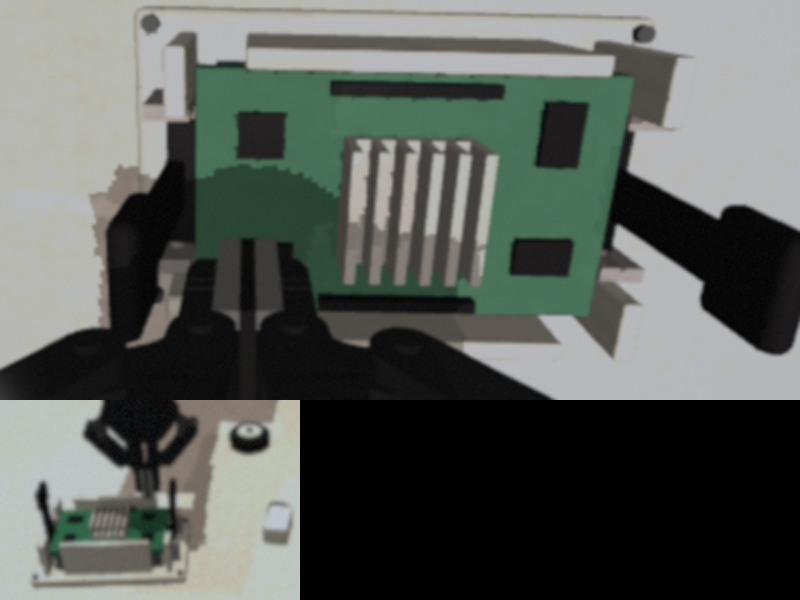

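```bash
python3 - <<'E'
from h import *
s,im=wrist('w6.png'); sc=optics.get_image('scene')
def P(i): return np.array(i['camera_matrix'])@np.c_[i['R'],i['t']]
X=cv2.triangulatePoints(P(im),P(sc),np.array([324.,240]),np.array([254.,206]))[:,0];X=X[:3]/X[3]
print(X,proj(im,X),proj(sc,X),'rel',(X[:2]-C)@u,(X[:2]-C)@v, X-s['tool_pos'])
M=Ro.from_quat(s['tool_rot']).as_matrix();print('tool frame',M.T@(X-s['tool_pos']))
E
```

```text
[ 0.56537511 -0.15549665  0.09972399] [323. 240.] [254. 206.] rel 0.013695216206046712 0.04682561156007946 [ 0.01320039 -0.00190715  0.04900224]
tool frame [ 0.01333721 -0.00053466 -0.04899939]
```

Triangulation puts the real fingertip about 45 mm short of the TCP, at z ≈ 0.094 now, centred over the board line. I'll push outward with that offset.

step_arm(rows="0 0 0 0.1 -0.6 0.4 1; 0 0 0 0.1 -1.2 0.6 1; 0 0 0 0.1 -1.8 0.8 1; 0 0 0 0.1 -2.4 0.9 1; 0 0 0 0.1 -2.9 1 1")

```text
time_s: 5.05
tool_pos: [0.5585, -0.1249, 0.0405]
tool_rot: [0.996, -0.092, 0.0, 0.0]
wrist_force: [0.1, -2.0, -1.1]
gripper_width: 0.0001
grasp_force: 1.3
```

```bash
python3 -c "
from h import *
rel()"
```

```text
board u,v,z mm [ 1.3 75.7 40.5] yaw -0.184 F [ 0.1 -2.  -1.1]
```

Contact: about 2 N on the lever. Continuing along the arc.

step_arm(rows="0 0 0 0 -0.5 0.3 1; 0 0 0 0 -1 0.6 1; 0 0 0 0 -1.5 1 1; 0 0 0 0 -1.9 1.3 1; 0 0 0 0 -2.2 1.6 1")

```text
time_s: 5.47
tool_pos: [0.5626, -0.1039, 0.0248]
tool_rot: [0.996, -0.091, 0.0, 0.001]
wrist_force: [-7.8, -12.1, 32.9]
gripper_width: -0.0004
grasp_force: 17.2
```

```bash
python3 -c "
from h import *
rel()"
```

```text
board u,v,z mm [ 1.5 97.  24.8] yaw -0.183 F [ -7.8 -12.1  32.9]
```

step_arm(rows="0 0 0 0 0 -0.4 1; 0 0 0 0 0 -0.7 1")

```text
time_s: 5.63
tool_pos: [0.5615, -0.1035, 0.0311]
tool_rot: [0.996, -0.092, -0.001, -0.0]
wrist_force: [-0.3, 0.0, 0.2]
gripper_width: -0.0
grasp_force: 0.0
```

```bash
python3 - <<'E'
from h import *
rel()
s,im=wrist('w7.png'); sc=optics.get_image('scene')
a=cv2.resize(im['pixels'][120:320,200:600],(800,400),interpolation=2)
b=cv2.resize(sc['pixels'][160:260,180:330],(300,200),interpolation=2); b=np.hstack([b,np.zeros((200,500,3),np.uint8)])
cv2.imwrite('pics/c7.png',cv2.cvtColor(np.vstack([a,b]),cv2.COLOR_RGB2BGR))
E
```

```text
board u,v,z mm [ 0.4 97.2 31.1] yaw -0.184 F [-0.3  0.   0.2]
```

View pics/c7.png

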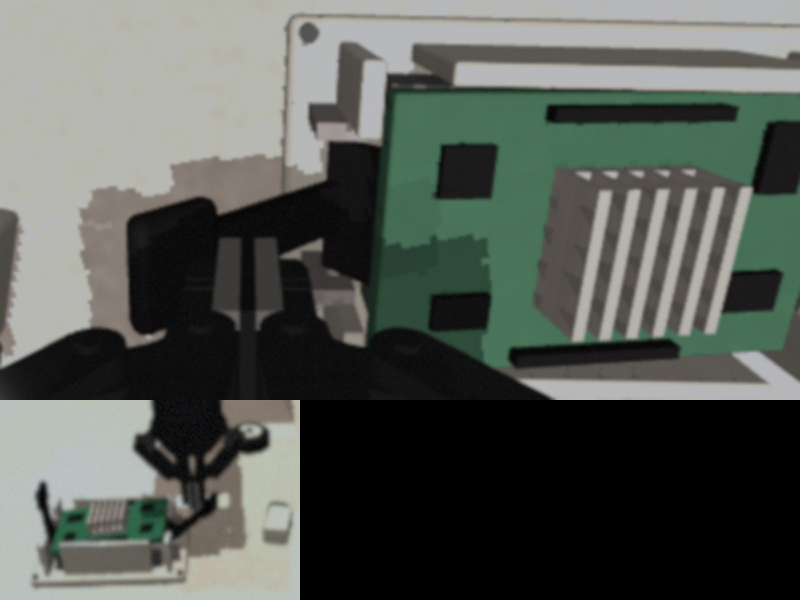

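The left lever is now tipped well out and the board's +y end is raised. I'll check that it is at the stop.

```bash
python3 - <<'E'
from h import *
s,im=wrist('w8.png')
for th in (.6,.7,.8):
    print(th,[proj(im,B(a,72+75*np.sin(th),28+75*np.cos(th))) for a in (-15,0,15)])
for c in ['wrist','scene','top']:
    i=im if c=='wrist' else optics.get_image(c)
    for n in ['dock_left_tip','dock_right_tip']:
        for r in nets.mark_of(n,c)[:2]:
            print(c,n,np.round(r['location'],1),round(r['confidence'],2), [((unproj(i,r['location'],z)[:2]-C)@v).round(4) for z in (.08,.103)], 'pred.8',proj(i,B(0,126,80)),'pred.65',proj(i,B(0,117.4,87.7)))
E
```

```text
0.6 [array([286., 310.]), array([285., 279.]), array([284., 247.])]
0.7 [array([274., 303.]), array([272., 274.]), array([271., 243.])]
0.8 [array([264., 297.]), array([262., 268.]), array([260., 238.])]
scene dock_left_tip [287.7 205.9] 0.71 [np.float64(0.1218), np.float64(0.123)] pred.8 [290. 208.] pred.65 [286. 206.]
scene dock_right_tip [201.7 204.8] 0.46 [np.float64(-0.0805), np.float64(-0.0701)] pred.8 [290. 208.] pred.65 [286. 206.]
```

step_arm(rows="0 0 0 0 -0.2 0.1 1; 0 0 0 0 -0.4 0.2 1; 0 0 0 0 -0.4 0.3 1; 0 0 0 0 -0.4 0.3 1")

```text
time_s: 6.52
tool_pos: [0.5629, -0.1014, 0.0296]
tool_rot: [0.996, -0.092, 0.0, 0.001]
wrist_force: [-4.8, -8.6, 12.3]
gripper_width: 0.0002
grasp_force: 8.1
```

```bash
python3 -c "
from h import *
rel()"
```

```text
board u,v,z mm [ 1.3 99.5 29.6] yaw -0.183 F [-4.8 -8.6 12.3]
```

Resistance is firm at about 15 N with no further motion, so the left lever is at its stop. Now the right lever.

step_arm(rows="0 0 0 0 0.5 -3 1; 0 0 0 0 1 -7 1; 0 0 0 0 4.5 -8 1; 0 0 0 0 8 -8 1; 0 0 0 0 11.5 -8 1")

```text
time_s: 6.93
tool_pos: [0.5425, -0.214, 0.11]
tool_rot: [0.996, -0.091, 0.001, 0.0]
wrist_force: [-0.0, -1.0, -0.1]
gripper_width: 0.0003
grasp_force: 0.0
```

```bash
python3 - <<'E'
from h import *
rel()
s,im=wrist('w9.png')
for r in nets.mark_of('dock_right_tip','wrist')[:2]:
    X=unproj(im,r['location'],.103);print(np.round(r['location'],1),r['confidence'],(X[:2]-C)@u,(X[:2]-C)@v)
E
```

```text
board u,v,z mm [  2.  -14.9 110. ] yaw -0.183 F [-0.  -1.  -0.1]
[419.2 224.9] 0.73 0.0012150200107065951 -0.07431454787111116
```

step_arm(rows="0 0 0 0 2 0 1; 0 0 0 -0.1 2.9 1.5 1; 0 0 0 -0.1 2.9 4.5 1; 0 0 0 -0.1 2.9 6.3 1; 0 0 0 -0.1 2.9 6.3 1")

```text
time_s: 7.45
tool_pos: [0.5326, -0.2395, 0.0417]
tool_rot: [0.996, -0.092, -0.003, -0.001]
wrist_force: [-0.3, -0.2, 0.5]
gripper_width: -0.0002
grasp_force: 0.0
```

```bash
python3 -c "
from h import *
rel()"
```

```text
board u,v,z mm [ -3.  -41.8  41.7] yaw -0.185 F [-0.3 -0.2  0.5]
```

step_arm(rows="0 0 0 0.1 0.7 0 1; 0 0 0 0.2 1.4 0 1; 0 0 0 0.2 2 0.1 1; 0 0 0 0.2 2.5 0.1 1; 0 0 0 0.2 3 0.2 1")

```text
time_s: 7.87
tool_pos: [0.5328, -0.2721, 0.0447]
tool_rot: [0.996, -0.092, 0.001, 0.0]
wrist_force: [1.2, 2.0, 2.7]
gripper_width: -0.0002
grasp_force: 1.2
```

```bash
python3 -c "
from h import *
rel()"
```

```text
board u,v,z mm [  3.1 -73.8  44.7] yaw -0.184 F [1.2 2.  2.7]
```

step_arm(rows="0 0 0 0 0.5 0.3 1; 0 0 0 -0.1 1 0.6 1; 0 0 0 -0.2 1.5 0.9 1; 0 0 0 -0.2 1.9 1.2 1; 0 0 0 -0.2 2.2 1.3 1")

```text
time_s: 8.28
tool_pos: [0.5256, -0.2928, 0.0299]
tool_rot: [0.996, -0.092, -0.0, -0.0]
wrist_force: [2.5, 3.0, 1.2]
gripper_width: 0.0002
grasp_force: 1.3
```

```bash
python3 -c "
from h import *
rel()"
```

```text
board u,v,z mm [ -0.1 -95.5  29.9] yaw -0.185 F [2.5 3.  1.2]
```

step_arm(rows="0 0 0 0 0.2 0.1 1; 0 0 0 0 0.4 0.1 1; 0 0 0 0 0.5 0.2 1; 0 0 0 0 0.5 0.2 1")

```text
time_s: 8.62
tool_pos: [0.5244, -0.2972, 0.028]
tool_rot: [0.996, -0.092, -0.001, -0.0]
wrist_force: [-0.4, 1.3, -0.1]
gripper_width: -0.0
grasp_force: 0.4
```

```bash
python3 -c "
from h import *
rel()"
```

```text
board u,v,z mm [  -0.5 -100.    28. ] yaw -0.184 F [-0.4  1.3 -0.1]
```

Not at the stop yet; pushing on.

step_arm(rows="0 0 0 0 0.2 0.1 1; 0 0 0 0 0.4 0.2 1; 0 0 0 0 0.4 0.2 1")

```text
time_s: 8.87
tool_pos: [0.5242, -0.2994, 0.0268]
tool_rot: [0.996, -0.092, -0.001, -0.002]
wrist_force: [0.8, 12.0, 8.5]
gripper_width: 0.0001
grasp_force: 7.1
```

```bash
python3 -c "
from h import *
rel()"
```

```text
board u,v,z mm [  -0.3 -102.2   26.8] yaw -0.185 F [ 0.8 12.   8.5]
```

Firm contact at about 15 N means the right lever is at its stop. I'll withdraw and inspect.

step_arm(rows="0 0 0 0 -0.5 -2.5 1; 0 0 0 -0.5 -1.5 -6 1; 0 0 0 -2 -4 -9 1; 0 0 0 -4 -6.5 -12 1; 0 0 0 -5 -9 -15 1")

```text
time_s: 9.28
tool_pos: [0.4898, -0.2036, 0.1764]
tool_rot: [0.996, -0.092, -0.001, 0.0]
wrist_force: [1.5, -0.3, 0.5]
gripper_width: -0.0004
grasp_force: 0.0
```

step_arm(rows="0 0 0 -1 -0.5 -1 1; 0 0 0 -1 -0.5 -1 1")

```text
time_s: 9.45
tool_pos: [0.4833, -0.1968, 0.1888]
tool_rot: [0.996, -0.091, 0.002, 0.001]
wrist_force: [-0.4, 0.5, -0.7]
gripper_width: -0.0
grasp_force: 0.0
```

```bash
python3 - <<'E'
from h import *
rel()
s,im=wrist('w10.png'); sc=optics.get_image('scene')
a=cv2.resize(im['pixels'][50:250,120:520],(800,400),interpolation=2)
b=cv2.resize(sc['pixels'][165:265,170:320],(300,200),interpolation=2);c=cv2.resize(sc['pixels'][160:260,330:480],(300,200),interpolation=2); b=np.hstack([b,c,np.zeros((200,200,3),np.uint8)])
cv2.imwrite('pics/c10.png',cv2.cvtColor(np.vstack([a,b]),cv2.COLOR_RGB2BGR))
for th in (0.7,.8):
  for sg in (1,-1): print(th,sg,proj(im,B(0,sg*(72+75*np.sin(th)),28+75*np.cos(th))),proj(sc,B(0,sg*(72+75*np.sin(th)),28+75*np.cos(th))))
for i,cn in ((im,'wrist'),(sc,'scene')):
  for n in ['dock_left_tip','dock_right_tip','board_mid']:
    for r in nets.mark_of(n,cn)[:2]:
      X=unproj(i,r['location'],.053 if n=='board_mid' else .08)
      print(cn,n,np.round(r['location'],1),round(r['confidence'],2),((X[:2]-C)@v).round(4))
E
```

```text
board u,v,z mm [-59.4  -8.9 188.8] yaw -0.182 F [-0.4  0.5 -0.7]
0.7 1 [174. 119.] [287. 207.]
0.7 -1 [453. 120.] [181. 210.]
0.8 1 [171. 119.] [289. 208.]
0.8 -1 [457. 120.] [179. 212.]
wrist dock_left_tip [168.7 114.7] 0.79 0.1272
wrist dock_right_tip [459.1 120.7] 0.89 -0.1281
wrist board_mid [315.1 115.8] 0.72 -0.0005
scene dock_right_tip [179.4 211. ] 0.51 -0.1268
scene board_mid [233.8 221.8] 0.59 -0.0046
```

View pics/c10.png

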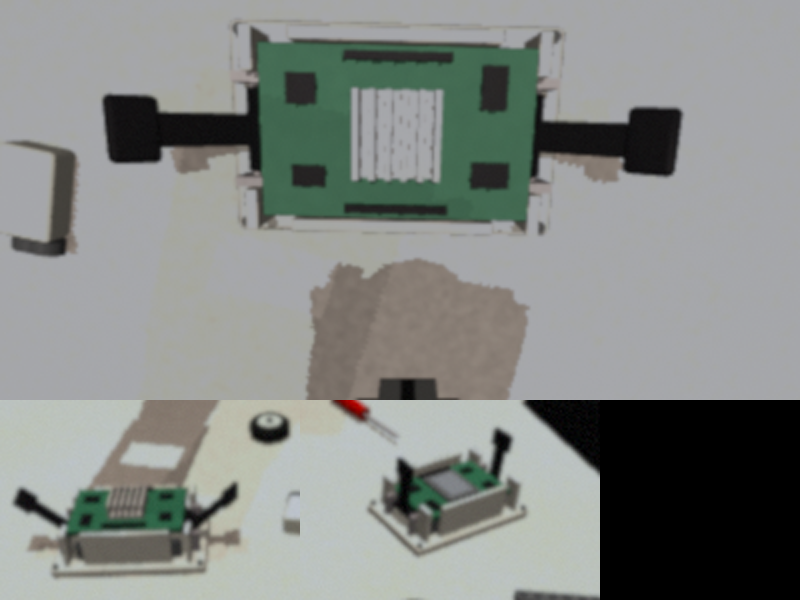

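Both levers are fully out: the tips are about 127–128 mm from the centre, against the 126 mm predicted at 0.8 rad. The board sits level and propped in its dock, the display board is still seated, and the arm is clear.

```bash
python3 -c "
from h import *
print(env.job_done())"
```

```text
the job is handed in; nothing more can be done
None
```

The job is handed in: both levers of the heat-sink board are out to their stops with the board propped level in its dock, and the display board is still seated; the hand-in returned no verdict.

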